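# Free and draw out a radio chassis at the repair table

## Robot

A 7-joint arm with a two-finger parallel gripper is mounted at the origin on the work surface. World frame = base frame: x ahead of the robot, y to its left, z up, the work surface at z = 0. Lengths are in m, angles in rad, forces in N, time in s.
With the tool pointing down it reaches from about 0.4 to 0.875 m from the base axis. Payload 19.3 kg.
Tool frame: the origin (TCP) lies at the very end of the fingers, on their centre line; the grasp point (between the pads) lies 19 mm behind it; x points along the fingers, y is the direction in which the jaws open and shut, and the axes are right-handed (so a half turn about x gives the same grasp; the last joint's range is limited). The gripper opens to 85 mm and grips with 20 to 120 N. Pads are 22 mm wide; open, the fingers measure 114 mm over their backs; the gripper's body (76 mm by 85 mm) begins 54 mm behind the grasp point. The pads swing forward as they close: fully open they stand 13 mm farther back than shut.
Start: joints at [-1.395, 0.521, -0.036, 1.599, 0.021, 1.021, -0.113], TCP at [0.152, 0.606, 0.231] pointing down, gripper open.
Joint ranges: [-2.91, 2.91], [-0.3, 2.13], [-1.5, 1.42], [0.17, 2.43], [-1.26, 4.41], [0.16, 1.93], [-2.52, 2.52]. Speed limits (rad/s): [1.89, 1.89, 2.39, 2.39, 3.01, 3.01, 3.01].

## Interface

Orientations are given as [roll, pitch, yaw] about the fixed x, y, z axes, in that order (R = Rz(yaw) Ry(pitch) Rx(roll)).
In Python, from workcell import bot, grab_frame, job_done gives the robot as it stands.
- The arm moves only by the shell command python3 -m pendant 'ROWS' [OPENING] [FORCE]. ROWS is JSON, a list of rows, each a list of 4 numbers: the shift along the tool's x, y, z in mm, then the turn about the tool's x in degrees. A call has 1 to 12 rows; each row shifts and turns the commanded pose from where the row before left it, along the tool's axes as they then stand; what a row does not reach is not made up. A row lasts 1/8 s, in which the tool goes at most 62.5 mm and 10.7 degrees, less where a joint would pass 70% of its speed; a pose out of reach is approached as far as the arm can. A call is refused whole if a number of a shift passes 62.5 or a number of a turn 10.7, either way. A call with a gripper value outside its range is refused whole. OPENING is the opening, from -1 (shut) to 1 (fully open), set as the call begins (- or left out, the last holds). The fingers move at their own pace and stop on an object; FORCE is the grip in N (left out, the last holds). Time passes only in rows, so rows that do not move let the fingers close. It gives the time, the measured TCP pose, the force and the opening at its end, in the units of the state.
- bot.observe(): the state, without advancing time (a new reading comes with each control period).
- grab_frame(name): name is "scene" or "side" or "wrist"; returns a dict with "img" (420x560x3 uint8, red, green, blue), "fovy" (degrees; the focal length in pixels is half the picture's height over the tangent of half this angle, whatever the lens; pixels are square), "cx", "cy" (the principal point, pixels), "R" (3x3) and "t" (3): a world point X has camera coordinates R X + t. Camera axes: x right, y down, z forward; pixel columns grow to the right and rows downward; lengths in m; the calibration is good to about 2 mm. A picture is of the moment at which its call begins. There is no depth.
- job_done(): hands the job in, once; it reports no verdict.
The state is a dict: "clock": time; "qpos": joint angles; "qd": joint speeds; "joint_efforts": joint torques, N m; "position": TCP position; "tool_rot": TCP orientation; "force": force on the tool from outside, world axes, zero at the start; "moment": the same for the moment, N m; "grip_width": finger opening in m.
Only numpy, scipy, OpenCV 4.12 (cv2) and the standard library are available. Lean on these libraries where they do the work, as an engineer would, in place of code of your own. Each camera call takes 0.05 s, during which the arm holds its last target.

## Task

The wood-cased table radio has come in for repair, and its circuit chassis is held in by a spring catch hidden under the narrow slot in the radio's top. Push the blue screwdriver down through that slot until the catch lets go and the chassis springs out a little. Finish with the chassis drawn out as far as it will go and the blue screwdriver standing back in the screwdriver rack, and leave all the other things on the table where they are.

Things in the scene. Friction and masses are not known exactly. Their poses are not given: they have to be found in the camera images.
- radio: Wood-cased table radio, standing firm on a dark non-slip mat (it does not shift). Case 150 mm deep (its x) by 240 mm wide (its y), top at z = 120 mm. Origin: centre of the underside, on the table; z up. Its -x side, towards the robot, is the open back closed by the chassis's cream panel; its +x side carries the grille and dial.
- radio_slot (a point): Centre of the mouth of the slot in the radio's top, level with the top face, in a light metal plate 36 by 52 mm; at x = 33 mm, y = 0, z = 120 mm in the radio's frame, with the radio's axes. The slot is 12 mm wide along x, 26 mm long along y, through a 12 mm top; its mouth is bevelled, 18 by 32 mm at the surface, narrowing to the slot 4 mm down.
- catch_tab (a point): Centre of the upper face of the hidden catch's flat steel tab (40 by 40 mm), straight below the slot, 38 mm under its mouth; it moves with the tab. Pressed down against a spring (3 N at first, 6.5 N at the bottom) it lets the chassis go after about 8 mm and bottoms at 14 mm: screwdriver tip 46 to 52 mm below the mouth. It rises again when let go; the chassis stays out.
- chassis (a joint): Travel of the chassis out of the radio along the radio's -x, in m. 0 = shut and caught. When the catch lets go, springs push it out by 0.022 to 0.03. From there it slides with a few N to its stop at 0.080 and stays where it is left.
- chassis_handle (a point): Middle of the round bar of the steel pull handle on the chassis's cream panel; it moves with the chassis. The bar is 10 mm thick and 90 mm long, along the radio's y, 98 mm above the table, with 35 mm free between the bar and the panel. Shut, it lies at x = -119 mm in the radio's frame. Can be pinched or hooked from above.
- rack: Plywood screwdriver rack, fixed to the table, 170 mm long (its x) by 70 mm wide (its y). Its top board, upper face at z = 105 mm, 12 mm thick, has three holes 18 mm wide in a row at x = -55, 0 and 55 mm, y = 0. Origin: centre of the underside. The tools stand in the holes on the undersides of their handles; the space below the board is open down to a base board with its top at z = 10 mm.
- driver: The blue screwdriver, 180 mm long, 0.09 to 0.15 kg, standing upright in one of the rack's holes: a round steel shank, 7 mm thick and 90 mm long, with a tapered tip, under a handle 28 mm thick and 90 mm long. Origin: the tip of the shank; z runs from the tip to the handle's top (handle from 90 to 180 mm). Standing in the rack its origin is 15 mm above the table and its top 195 mm.
- driver_tip (a point): Tip of the blue screwdriver's shank (the body's origin).
- nut_red: Nut driver with a red handle, standing in the rack, 145 mm long; its 13 mm shaft is too thick for the slot. Handle 30 mm thick, its top 165 mm above the table. Origin: the shaft's lower end. Leave alone.
- nut_yellow: Nut driver with a yellow handle, same size and place in the rack as the red one. Leave alone.
- bowl: Blue plastic bowl, 140 mm across, 45 mm high, with a roll of tape lying in it. Origin: centre of the underside. Leave alone.
- jar: Amber jar with a black lid beside the radio, 62 mm across, 75 mm high. Leave alone.
- tin: Steel tin on the other side of the radio, 72 mm across, 45 mm high. Leave alone.
- meter: Grey hand multimeter lying on the table, 150 by 74 by 32 mm. Leave alone.
- wrench: Steel wrench lying on the table, 160 mm long. Leave alone.

How it is judged:
On the way:
1. the chassis springs out at least 10 mm while the blue screwdriver's tip is down inside the slot (value of joint chassis above 0.01 m and z of driver_tip in the frame of radio below 0.085 m and x of driver_tip in the frame of radio between 0.015 and 0.051 m and y of driver_tip in the frame of radio between -0.03 and 0.03 m).
At the end, for the whole second after the job is handed in: The chassis stands at least 72 mm out (its stop is at 80 mm) and still; the blue screwdriver is released and at rest, upright within 0.2 rad in a hole of the rack with its handle down on the board (tip no more than 25 mm above the table, normally 15 mm) (value of joint chassis above 0.072 m and z of driver_tip in the frame of rack below 0.025 m and x of driver_tip in the frame of rack between -0.075 and 0.075 m and y of driver_tip in the frame of rack between -0.03 and 0.03 m and angle between driver's own z axis and vertical below 0.2 rad and linear speed of driver below 0.03 m/s and velocity of joint chassis below 0.02 m/s); the robot touches nothing.
It fails at once if another thing on the table is shifted by more than 30 mm (distance of any of nut_red, nut_yellow, bowl, jar, tin, meter, wrench from where it was at the start of the episode above 0.03 m).
It also fails if it takes over 72 s, if anything falls off the work surface, if the arm or the gripper's body presses on something with over 40 N, if the wrist force passes 120 N, or if a joint passes its speed limit or range.

## Working session

There is one attempt and no reset: what is moved stays moved. The work goes in short steps, Python scripts to look and compute and a shell command to move; the robot and the scene stay as the last step left them, time stands still between calls to the robot, and variables do not carry over. Pictures are saved under pics/ and viewed, and the job is handed in when it is done.

```bash
ls; mkdir -p pics
python3 - <<'E'
from workcell import bot, grab_frame
import cv2
for n in ["scene","side","wrist"]:
    f=grab_frame(n); cv2.imwrite(f"pics/{n}0.png",f["img"][:,:,::-1]); print(n,f["fovy"],f["cx"],f["cy"],f["R"],f["t"])
print(bot.observe())
E
```

```text
pics
scene 49.538311910599596 277.795318279315 210.26528359139644 [[-0.77873473  0.62731949  0.00651697]
 [ 0.5186003   0.64955022 -0.55600202]
 [-0.35302401 -0.42959838 -0.83115539]] [ 0.45148511 -0.22412287  1.37423467]
side 57.22453724925001 275.83778422422256 206.7812845846897 [[ 0.97987797 -0.19886205  0.01711879]
 [-0.07681987 -0.45489971 -0.88722317]
 [ 0.18422236  0.86805538 -0.46102276]] [-0.55518266  0.14627562  0.83183982]
wrist 67.01003540143822 275.3381491333277 210.50386568309136 [[ 2.43783817e-01  9.69829554e-01  2.95819538e-04]
 [ 9.34410402e-01 -2.34962245e-01  2.67712427e-01]
 [ 2.59704930e-01 -6.49875403e-02 -9.63498816e-01]] [-0.62411959 -0.03417344  0.37816677]
{'clock': 0.15, 'qpos': array([-1.39521234,  0.52186253, -0.03633928,  1.5998759 ,  0.02122503,
        1.02110152, -0.11280959]), 'qd': array([-0.00087785, -0.00061908, -0.0014725 , -0.00193181, -0.00052829,
        0.00117488,  0.00019605]), 'joint_efforts': array([ 1.47645402e-03, -9.27378988e+01,  1.98050335e+00, -3.70060980e+01,
        1.79128046e-02,  6.25092172e-03,  2.35959254e-05]), 'position': array([0.15204003, 0.60596206, 0.23086731]), 'tool_rot': array([-1.48545185,  1.56993476, -1.7312344 ]), 'force': array([ 0.46262002,  0.4296318 , -0.84752234]), 'moment': array([-0.01709239, -0.0238439 , -0.01658268]), 'grip_width': 0.08552607596643663}
```

View pics/scene0.png

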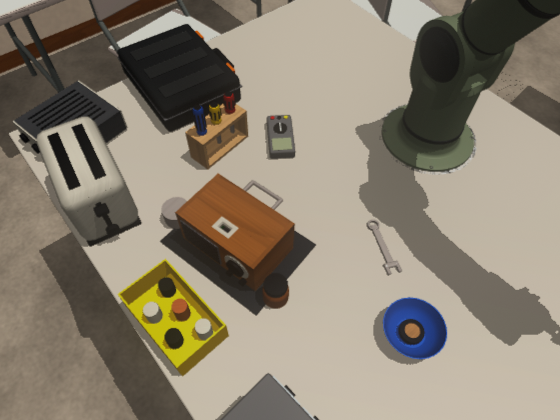

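View pics/side0.png

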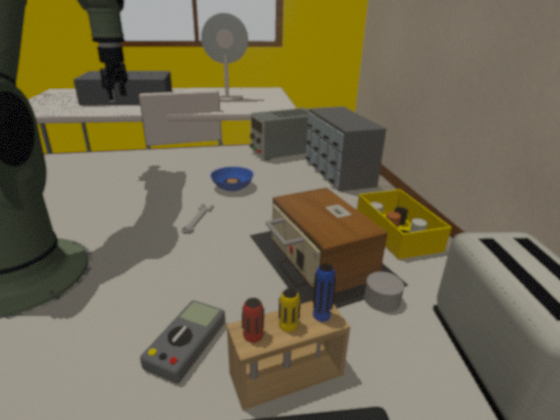

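View pics/wrist0.png

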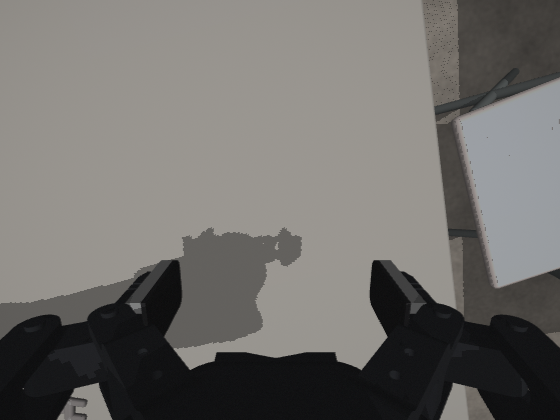

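The scene view shows the radio top at about (235,225) with the slot plate at (225,228). The rack is at about (218,135), with the blue driver in its far hole at (200,122). The side view shows the rack at about (288,350) and the blue handle at (324,292). Next I'll zoom in to measure.

```bash
cat > h.py <<'E'
import numpy as np, cv2
from workcell import bot, grab_frame
def K(f):
    fl=210/np.tan(np.radians(f["fovy"])/2); return np.array([[fl,0,f["cx"]],[0,fl,f["cy"]],[0,0,1]])
def ray(f,u,v):
    R=np.array(f["R"]);t=np.array(f["t"]); c=-R.T@t
    d=R.T@np.linalg.solve(K(f),[u,v,1]); return c,d/np.linalg.norm(d)
def onz(f,u,v,z):
    c,d=ray(f,u,v); return c+d*(z-c[2])/d[2]
def proj(f,X):
    p=K(f)@(np.array(f["R"])@np.array(X)+np.array(f["t"])); return p[:2]/p[2]
def tri(fa,a,fb,b):
    A=[];y=[]
    for f,p in((fa,a),(fb,b)):
        c,d=ray(f,*p);P=np.eye(3)-np.outer(d,d);A.append(P);y.append(P@c)
    return np.linalg.lstsq(np.vstack(A),np.hstack(y),rcond=None)[0]
def crop(f,x,y,w,h,s,name):
    im=f["img"][y:y+h,x:x+w,::-1]; cv2.imwrite("pics/"+name,cv2.resize(im,None,fx=s,fy=s,interpolation=cv2.INTER_CUBIC))
E
python3 - <<'E'
from h import *
f=grab_frame("scene"); crop(f,160,85,150,110,5,"c1.png"); crop(f,165,165,150,115,5,"c2.png")
f=grab_frame("side"); crop(f,210,250,150,150,4,"c3.png"); crop(f,260,180,130,110,5,"c4.png")
E
```

```text
(no output)
```

View pics/c1.png

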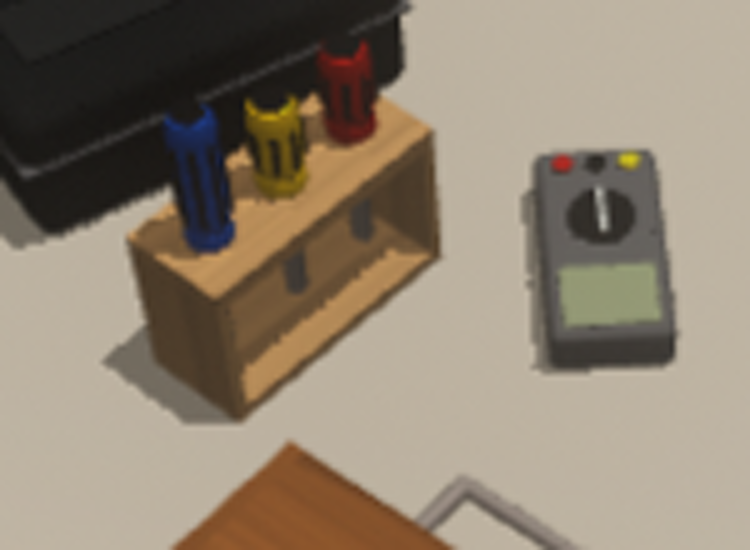

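View pics/c2.png

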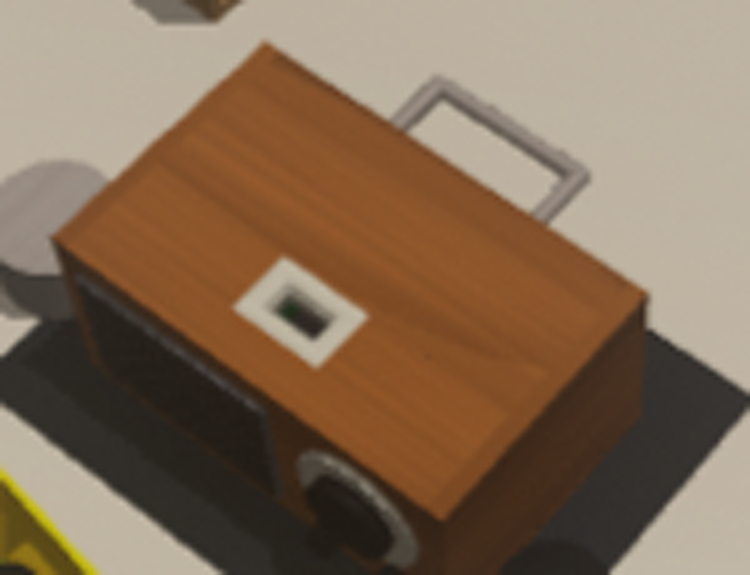

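View pics/c3.png

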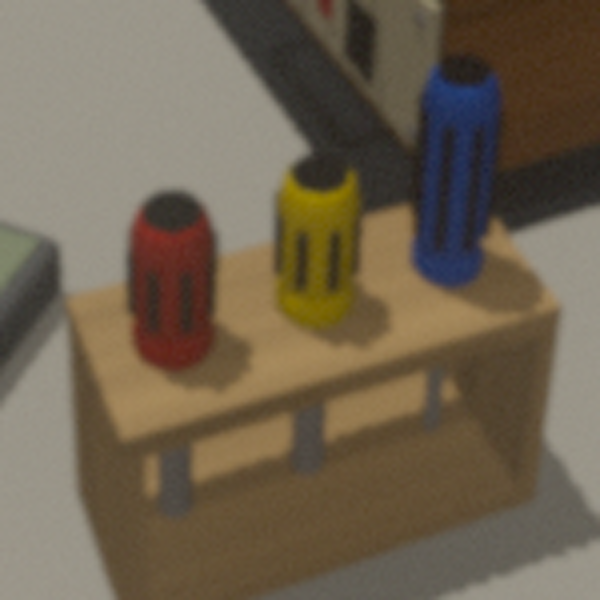

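View pics/c4.png

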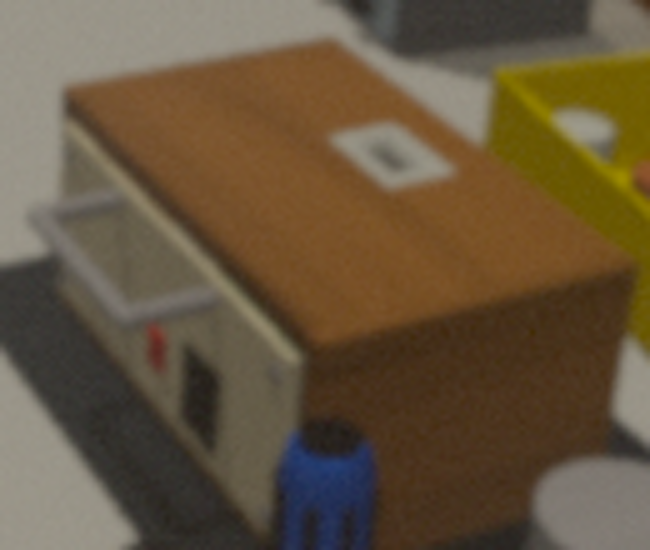

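Run:
```python
from h import *
s=grab_frame("scene"); d=grab_frame("side")
P=lambda l,x,y,k:[(x+(a+.5)/k-.5,y+(b+.5)/k-.5) for a,b in l]
def rep(n,f,l,z):
    X=np.array([onz(f,u,v,z) for u,v in l]); print(n,X[:,:2].round(4).tolist(),"mean",X.mean(0).round(4)); return X
X=rep("radio s",s,P([(265,42),(648,297),(442,520),(55,238)],165,165,5),.12)
# order: back-?;
for a in range(4): e=X[(a+1)%4]-X[a]; print(np.linalg.norm(e).round(4),np.degrees(np.arctan2(e[1],e[0])).round(2))
X=rep("radio d",d,P([(66,90),(335,40),(633,268),(310,345)],260,180,5),.12)
for a in range(4): e=X[(a+1)%4]-X[a]; print(np.linalg.norm(e).round(4),np.degrees(np.arctan2(e[1],e[0])).round(2))
rep("plate s",s,P([(284,257),(368,317),(318,368),(233,307)],165,165,5),.12)
rep("plate d",d,P([(331,136),(393,121),(457,170),(392,189)],260,180,5),.12)
rep("slot s",s,P([(302,308)],165,165,5),.118); rep("slot d",d,P([(392,155)],260,180,5),.118)
X=rep("rack s",s,P([(130,238),(215,300),(437,130)],160,85,5),.105); print("rack c",(X[0]+X[2])/2)
for a in range(2): e=X[(a+1)%4]-X[a]; print(np.linalg.norm(e).round(4),np.degrees(np.arctan2(e[1],e[0])).round(2))
X=rep("rack d",d,P([(68,298),(125,443),(558,308),(490,215)],210,250,4),.105)
for a in range(4): e=X[(a+1)%4]-X[a]; print(np.linalg.norm(e).round(4),np.degrees(np.arctan2(e[1],e[0])).round(2))
rep("drv base d (near edge centre)",d,P([(449,270)],210,250,4),.105)
rep("drv top d",d,P([(466,70)],210,250,4),.195)
rep("drv base s",s,P([(211,238)],160,85,5),.105); rep("drv top s",s,P([(187,110)],160,85,5),.195)
rep("yel top d",d,P([(322,170)],210,250,4),.165)
rep("yel top s",s,P([(270,103)],160,85,5),.165)
rep("handle s",s,P([(438,82),(585,178)],165,165,5),.098)
rep("handle d",d,P([(40,218),(127,312)],260,180,5),.098)
```

```text
radio s [[0.6202, -0.1908], [0.5673, 0.0439], [0.711, 0.0756], [0.7644, -0.1555]] mean [ 0.6657 -0.0567  0.12  ]
0.2406 102.72
0.1472 12.45
0.2373 -76.99
0.1484 -166.25
radio d [[0.5652, 0.0401], [0.7102, 0.074], [0.7603, -0.1584], [0.614, -0.1894]] mean [ 0.6624 -0.0584  0.12  ]
0.1489 13.17
0.2377 -77.85
0.1495 -168.04
0.2346 102.01
plate s [[0.6864, -0.0795], [0.6751, -0.0283], [0.7088, -0.0205], [0.7206, -0.0716]] mean [ 0.6977 -0.05    0.12  ]
plate d [[0.6753, -0.0266], [0.7086, -0.017], [0.7204, -0.0673], [0.686, -0.0789]] mean [ 0.6976 -0.0474  0.12  ]
slot s [[0.6954, -0.0524]] mean [ 0.6954 -0.0524  0.118 ]
slot d [[0.6981, -0.0454]] mean [ 0.6981 -0.0454  0.118 ]
rack s [[0.6022, -0.3718], [0.5911, -0.3057], [0.4226, -0.3345]] mean [ 0.5386 -0.3373  0.105 ]
rack c [ 0.51237481 -0.35311269  0.105     ]
0.067 99.57
0.1709 -170.3
rack d [[0.4222, -0.3361], [0.435, -0.4054], [0.5994, -0.374], [0.5911, -0.3214]] mean [ 0.5119 -0.3592  0.105 ]
0.0705 -79.54
0.1674 10.83
0.0533 99.05
0.1695 -175.01
drv base d (near edge centre) [[0.5656, -0.3478]] mean [ 0.5656 -0.3478  0.105 ]
drv top d [[0.5666, -0.3434]] mean [ 0.5666 -0.3434  0.195 ]
drv base s [[0.5679, -0.3444]] mean [ 0.5679 -0.3444  0.105 ]
drv top s [[0.5663, -0.3475]] mean [ 0.5663 -0.3475  0.195 ]
yel top d [[0.5128, -0.3522]] mean [ 0.5128 -0.3522  0.165 ]
yel top s [[0.5148, -0.3538]] mean [ 0.5148 -0.3538  0.165 ]
handle s [[0.5583, -0.1309], [0.5376, -0.0384]] mean [ 0.548  -0.0847  0.098 ]
handle d [[0.5381, -0.0402], [0.5592, -0.1217]] mean [ 0.5487 -0.081   0.098 ]
```

```bash
cat >> h.py <<'E'
from scipy.spatial.transform import Rotation as Ro
def plan(target,yaw=None):
    o=bot.observe(); R=Ro.from_euler("xyz",o["tool_rot"]).as_matrix()
    print("clk",o["clock"],"pos",o["position"].round(4),"F",o["force"].round(1),"w",round(o["grip_width"],4),"q",o["qpos"].round(2))
    y=np.degrees(np.arctan2(R[1,1],R[0,1])); print("jaw yaw",y.round(2),"toolx",R[:,0].round(4))
    if yaw is not None:
        for k in(-180,0,180,360): 
            t=-(yaw+k-y); 
            if abs(t)<=180: print("turn opt",t.round(2))
        R=Ro.from_rotvec(np.radians(yaw-y)*np.array([0,0,1])).as_matrix()@R
    print("shift mm",(1000*R.T@(np.array(target)-o["position"])).round(1))
E
python3 - <<'E'
from h import *
plan([0.62,0.2,0.30],100)
E
```

```text
clk 0.35 pos [0.1521 0.6061 0.2312] F [-0.4  0.1 -0.4] w 0.0854 q [-1.4   0.52 -0.04  1.6   0.02  1.02 -0.11]
jaw yaw 75.91 toolx [-1.e-04 -3.e-04 -1.e+00]
turn opt 155.91
turn opt -24.09
shift mm [ -68.7 -481.2  390.3]
```

Run:
```python
from h import *
plan([0.60,0.25,0.30])
```

```text
clk 0.35 pos [0.1521 0.6061 0.2312] F [-0.4  0.1 -0.4] w 0.0854 q [-1.4   0.52 -0.04  1.6   0.02  1.02 -0.11]
jaw yaw 75.91 toolx [-1.e-04 -3.e-04 -1.e+00]
shift mm [ -68.8 -236.4  521.1]
```

```bash
python3 -m pendant '[[-7,-20,45,0],[-7,-24,52,0],[-7,-24,52,0],[-7,-24,52,0],[-7,-24,52,0],[-7,-24,52,0],[-7,-24,52,0],[-7,-24,52,0],[-7,-24,52,0],[-6,-24,60,0],[0,0,0,0]]' 1 40
python3 - <<'E'
from h import *
plan([0.5665,-0.3455,0.30],-80)
E
```

```text
clock: 1.72
position: [0.6013, 0.2475, 0.2999]
tool_rot: [-0.705, 1.569, -0.957]
force: [-2.7, 0.2, -0.8]
grip_width: 0.0856
clk 1.725 pos [0.6013 0.2475 0.2999] F [-2.7  0.2 -0.8] w 0.0856 q [-0.55  0.51  0.11  1.45 -0.05  1.19  0.88]
jaw yaw 75.55 toolx [ 0.0013 -0.0018 -1.    ]
turn opt 155.55
turn opt -24.45
shift mm [ -0.7 577.9 137.2]
```

```bash
python3 -m pendant '[[0,0,0,10.4],[0,0,0,10.4],[0,0,0,10.4],[0,0,0,10.4],[0,0,0,10.4],[0,0,0,10.4],[0,0,0,10.4],[0,0,0,10.4],[0,0,0,10.4],[0,0,0,10.4],[0,0,0,10.4],[0,0,0,10.4]]'
python3 -m pendant '[[0,0,0,10.4],[0,0,0,10.4],[0,0,0,10],[0,0,0,0]]'
python3 - <<'E'
from h import *
plan([0.5665,-0.3455,0.30],-80)
E
```

```text
clock: 3.22
position: [0.5975, 0.2526, 0.3]
tool_rot: [-1.378, 1.57, 2.476]
force: [0.8, 0.3, 0.3]
grip_width: 0.0854
clock: 3.72
position: [0.5976, 0.2525, 0.2998]
tool_rot: [0.483, 1.57, -2.477]
force: [-0.3, -0.9, 0.3]
grip_width: 0.0851
clk 3.725 pos [0.5976 0.2525 0.2998] F [-0.3 -0.9  0.3] w 0.0851 q [-0.95  0.61  0.76  1.47 -0.44  1.23 -1.52]
jaw yaw -79.59 toolx [-5.e-04 -4.e-04 -1.e+00]
turn opt 0.41
turn opt -179.59
shift mm [ -0.  583.6 134.5]
```

```bash
python3 -m pendant '[[0,40,10,0],[0,50,11,0],[0,54,12,0],[0,54,12,0],[0,54,12,0],[0,54,12,0],[0,54,13,0],[0,54,13,0],[0,54,13,0],[0,50,13,0],[0,40,13,0],[0,26,10,0]]'
python3 -m pendant '[[0,0,0,0],[0,0,0,0]]'
python3 - <<'E'
from h import *
plan([0.5665,-0.3455,0.30],-80)
for n in("wrist","scene","side"):
  f=grab_frame(n); cv2.imwrite(f"pics/{n}1.png",f["img"][:,:,::-1])
E
```

```text
clock: 5.22
position: [0.5602, -0.3504, 0.3]
tool_rot: [0.579, 1.571, -2.379]
force: [-0.3, 0.4, 0.5]
grip_width: 0.0851
clock: 5.48
position: [0.5613, -0.3476, 0.3]
tool_rot: [-2.001, 1.57, 1.324]
force: [-0.5, 0.5, -0.9]
grip_width: 0.0855
clk 5.475 pos [ 0.5613 -0.3476  0.3   ] F [-0.5  0.5 -0.9] w 0.0855 q [ 0.03  0.63  0.75  1.44 -0.44  1.24 -0.57]
jaw yaw -79.51 toolx [ 2.e-04  7.e-04 -1.e+00]
turn opt 0.49
turn opt -179.51
shift mm [-0.  -1.2 -5.5]
```

View pics/wrist1.png

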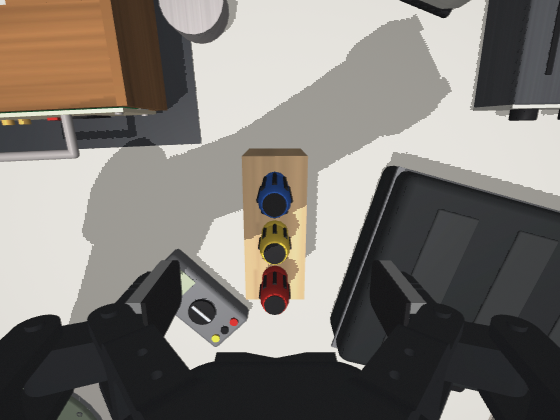

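View pics/side1.png

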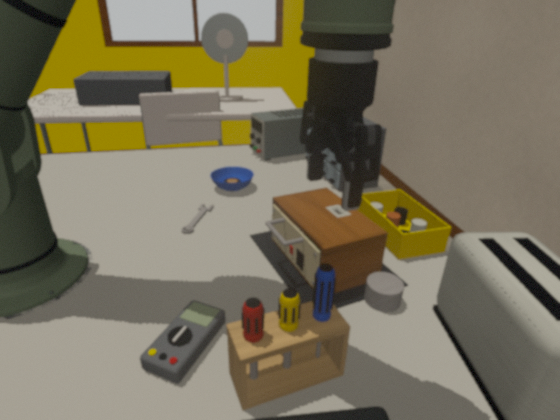

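Run:
```python
from h import *
w=grab_frame("wrist"); s=grab_frame("scene"); d=grab_frame("side")
print("drv top",onz(w,274,205,.195), "yel",onz(w,274,254,.165),"red",onz(w,274,304,.165))
X=[onz(w,*p,.105) for p in((243,155),(307,155),(304,299),(246,299))];print("rack",np.round(X,4))
print("proj tcp",[proj(f,bot.observe()["position"]).round() for f in(w,s,d)])
print("meter",[onz(w,*p,.032).round(3) for p in((178,249),(247,316),(217,346))])
print("toolbox",[onz(w,*p,.1).round(3) for p in((390,166),(332,325))])
```

```text
drv top [ 0.56433075 -0.34594922  0.195     ] yel [ 0.50959904 -0.35579432  0.165     ] red [ 0.45704506 -0.36541422  0.165     ]
rack [[ 0.589  -0.3077  0.105 ]
 [ 0.6012 -0.3741  0.105 ]
 [ 0.4334 -0.4059  0.105 ]
 [ 0.4208 -0.3376  0.105 ]]
proj tcp [array([275., 265.]), array([192.,  72.]), array([330., 203.])]
meter [array([ 0.436, -0.233,  0.032]), array([ 0.348, -0.344,  0.032]), array([ 0.288, -0.307,  0.032])]
toolbox [array([ 0.606, -0.465,  0.1  ]), array([ 0.401, -0.449,  0.1  ])]
```

Run:
```python
from h import *
plan([0.5655,-0.346,0.141],-80)
```

```text
clk 5.775 pos [ 0.5613 -0.3478  0.3002] F [-0.3 -0.1  0.6] w 0.0852 q [ 0.03  0.63  0.75  1.44 -0.44  1.24 -0.57]
jaw yaw -79.61 toolx [ 1.e-04  0.e+00 -1.e+00]
turn opt 0.39
turn opt -179.61
shift mm [159.2  -1.1  -4.5]
```

```bash
python3 -m pendant '[[0,-1,-4.5,0.4],[20,0,0,0],[30,0,0,0],[30,0,0,0],[30,0,0,0],[20,0,0,0],[15,0,0,0],[14,0,0,0],[0,0,0,0],[0,0,0,0]]'
python3 - <<'E'
from h import *
plan([0.5655,-0.346,0.141],-80)
for n in("wrist","side"):
  f=grab_frame(n); cv2.imwrite(f"pics/{n}2.png",f["img"][:,:,::-1])
E
```

```text
clock: 7.02
position: [0.5655, -0.3469, 0.1418]
tool_rot: [2.384, 1.57, -0.585]
force: [0.5, -0.2, 1.2]
grip_width: 0.0852
clk 7.025 pos [ 0.5655 -0.3469  0.1418] F [ 0.5 -0.2  1.2] w 0.0852 q [ 0.07  0.78  0.65  1.59 -0.55  0.96 -0.49]
jaw yaw -80.09 toolx [ 8.e-04 -5.e-04 -1.e+00]
turn opt 179.91
turn opt -0.09
shift mm [ 0.8 -0.9 -0.2]
```

View pics/wrist2.png

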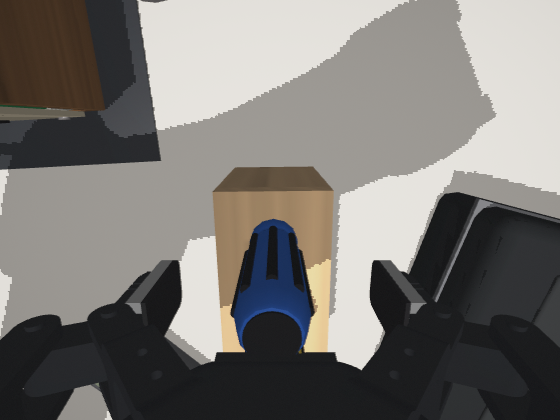

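View pics/side2.png

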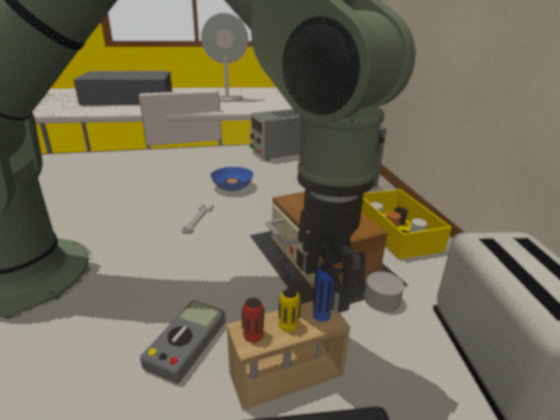

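Run:
```python
from h import *
w=grab_frame("wrist"); d=grab_frame("side"); 
print(proj(w,[.5655,-.346,.195]),proj(w,[.5655,-.346,.105]),onz(w,273,332,.195))
a=np.radians(-80); u=np.array([np.cos(a),np.sin(a),0])
p=bot.observe()["position"]
for k in(-.05,.05): print(proj(d,p+k*u))
print(-np.array(d["R"]).T@d["t"])
crop(d,260,200,140,140,4,"c5.png")
```

```text
[271.29714372 333.87496941] [273.22600284 238.05029411] [ 0.56630217 -0.34643042  0.195     ]
[308.57257197 278.13114046]
[340.32477297 320.89509429]
[ 0.40200464 -0.76594705  0.52278027]
```

View pics/c5.png

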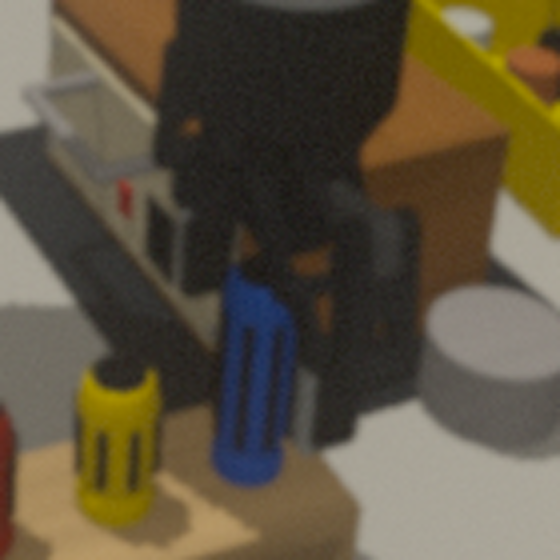

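The driver stands centred between the pads: in the wrist view the handle is at (273,332), against an expected (271,334). I'm closing the gripper.

```bash
python3 -m pendant '[[0,0,0,0],[0,0,0,0],[0,0,0,0],[0,0,0,0],[0,0,0,0],[0,0,0,0],[0,0,0,0]]' -1 80
python3 - <<'E'
from h import *
plan([0.5655,-0.346,0.141],-80)
for n in("wrist","side"):
  f=grab_frame(n); cv2.imwrite(f"pics/{n}3.png",f["img"][:,:,::-1])
E
```

```text
clock: 8.1
position: [0.5653, -0.3467, 0.1413]
tool_rot: [2.729, 1.571, -0.239]
force: [-1.6, 2.0, 5.5]
grip_width: 0.0265
clk 8.1 pos [ 0.5653 -0.3467  0.1413] F [-1.6  2.   5.5] w 0.0265 q [ 0.07  0.78  0.65  1.59 -0.55  0.96 -0.49]
jaw yaw -80.09 toolx [ 2.e-04 -1.e-04 -1.e+00]
turn opt 179.91
turn opt -0.09
shift mm [ 0.3 -0.6 -0.3]
```

View pics/wrist3.png

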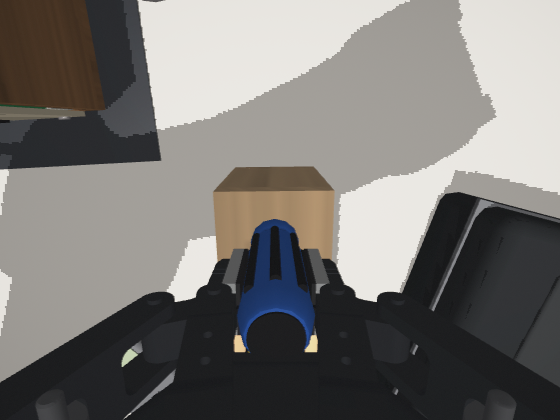

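```bash
python3 -m pendant '[[-10,0,0,0],[-15,0,0,0],[-20,0,0,0],[-25,0,0,0],[-25,0,0,0],[-25,0,0,0],[-20,0,0,0],[-15,0,0,0],[0,0,0,0],[0,0,0,0]]'
python3 - <<'E'
from h import *
plan([0.697,-0.049,0.296],-80)
for n in("wrist","side","scene"):
  f=grab_frame(n); cv2.imwrite(f"pics/{n}4.png",f["img"][:,:,::-1])
E
```

```text
clock: 9.45
position: [0.5651, -0.3464, 0.2955]
tool_rot: [-0.771, 1.57, 2.544]
force: [-0.3, 0.4, -1.2]
grip_width: 0.0268
clk 9.45 pos [ 0.5651 -0.3464  0.2955] F [-0.3  0.4 -1.2] w 0.0268 q [ 0.02  0.64  0.75  1.44 -0.44  1.24 -0.58]
jaw yaw -80.08 toolx [-7.e-04  5.e-04 -1.e+00]
turn opt 179.92
turn opt -0.08
shift mm [  -0.5 -270.  -181.6]
```

View pics/wrist4.png

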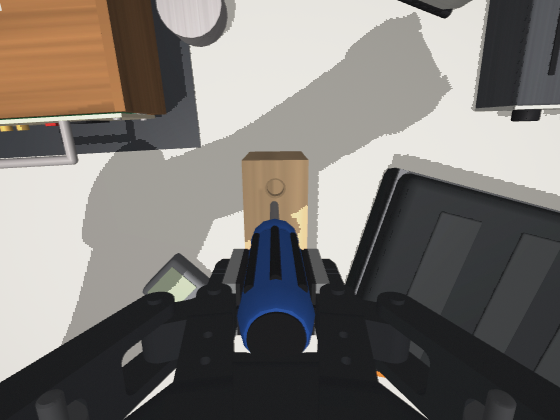

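View pics/side4.png

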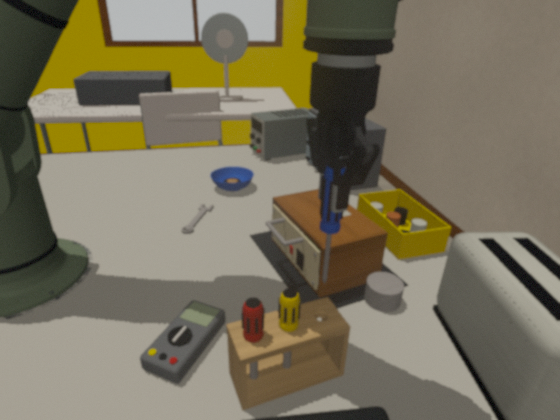

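The driver is lifted clear. The side view shows its tip at about (326,283) and the empty hole at (322,318). Next I'll move it over the slot.

```bash
python3 -c "
from h import *
w=grab_frame('wrist');print('hole',onz(w,275,187,.105))"
python3 -m pendant '[[0,-15,-10,0],[0,-30,-20,0],[0,-35,-24,0],[0,-35,-24,0],[0,-35,-24,0],[0,-35,-24,0],[0,-35,-24,0],[0,-30,-20,0],[0,-20,-11.6,0],[0,0,0,0],[0,0,0,0],[0,0,0,0]]'
python3 - <<'E'
from h import *
plan([0.697,-0.049,0.296],-80)
for n in("wrist","side","scene"):
  f=grab_frame(n); cv2.imwrite(f"pics/{n}5.png",f["img"][:,:,::-1])
  if n=="side": crop(f,270,150,130,120,5,"c6.png")
  if n=="scene": crop(f,160,80,130,160,4,"c7.png")
E
```

```text
hole [ 0.56558255 -0.34611053  0.105     ]
clock: 11.15
position: [0.6973, -0.0506, 0.2963]
tool_rot: [1.999, 1.571, -0.972]
force: [-0.1, 0.2, -0.9]
grip_width: 0.0265
clk 11.15 pos [ 0.6973 -0.0506  0.2963] F [-0.1  0.2 -0.9] w 0.0265 q [-0.41  0.71  0.75  1.32 -0.48  1.29 -1.06]
jaw yaw -80.17 toolx [ 2.e-04 -2.e-04 -1.e+00]
turn opt 179.83
turn opt -0.17
shift mm [ 0.3 -1.6  0. ]
```

View pics/wrist5.png

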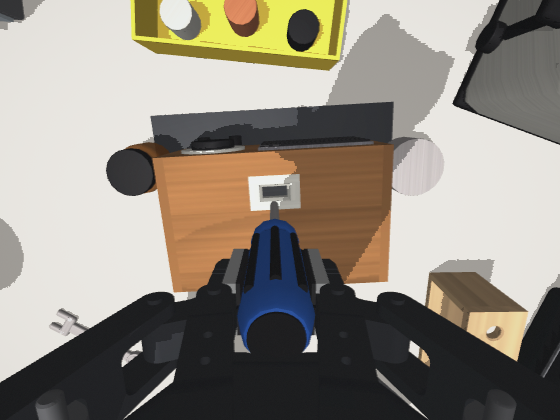

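View pics/c6.png

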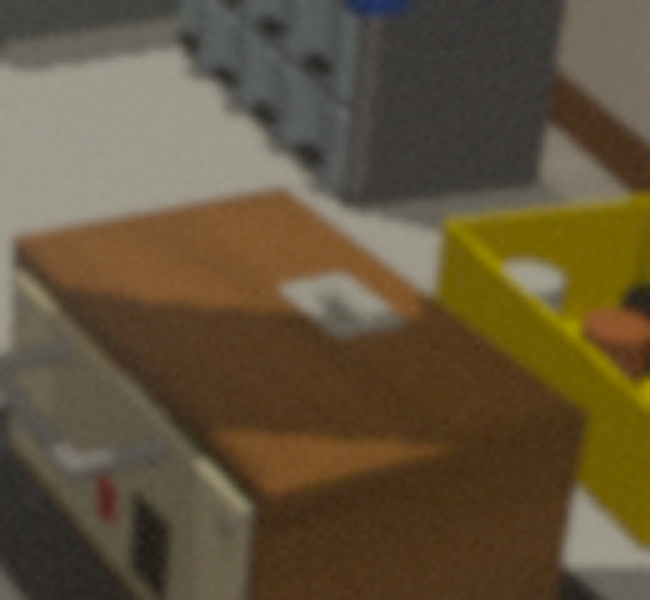

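View pics/c7.png

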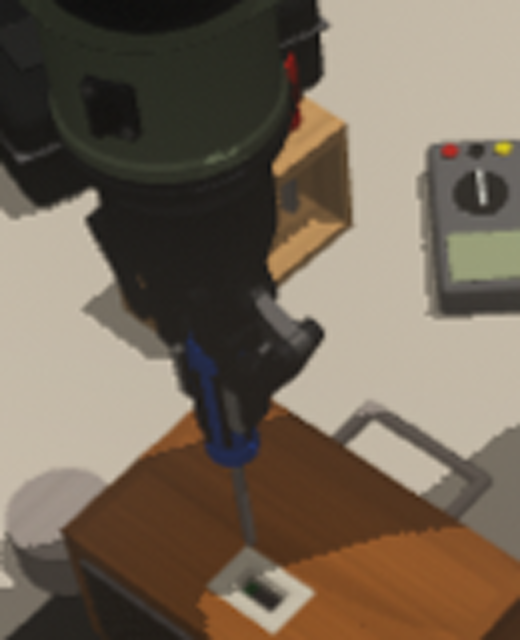

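Run:
```python
from h import *
w=grab_frame("wrist"); s=grab_frame("scene"); d=grab_frame("side")
crop(w,235,160,80,70,8,"c8.png"); crop(d,290,130,80,100,6,"c9.png")
p=bot.observe()["position"]
for f in(w,s,d): print("tip pred",proj(f,p-[0,0,.126]),"shank top",proj(f,p-[0,0,.036]),"slot",proj(f,[.697,-.049,.12]))
print("scene tip crop",proj(s,p-[0,0,.126])*4-[640,320])
```

```text
tip pred [274.54725997 202.13439004] shank top [274.00339288 238.40465385] slot [274.00885177 190.73234719]
tip pred [222.81306253 215.13880435] shank top [218.69141675 191.12236686] slot [225.21378303 227.08853614]
tip pred [340.60516616 190.41554983] shank top [344.71948706 151.01003497] slot [338.15147468 210.60047063]
scene tip crop [251.25225013 540.55521741]
```

View pics/c8.png

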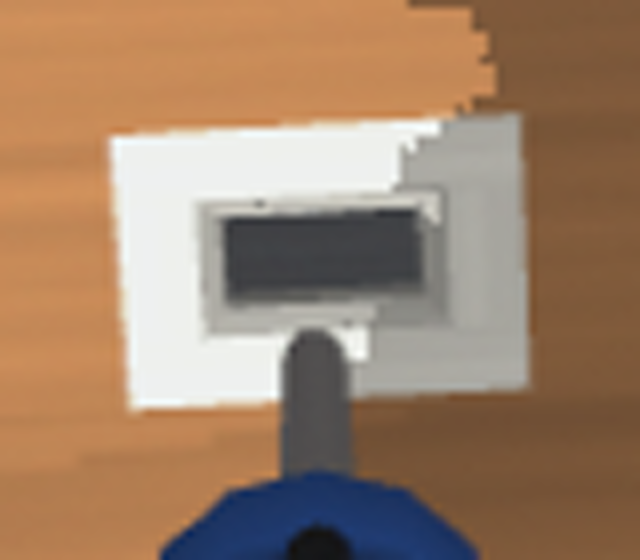

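View pics/c9.png

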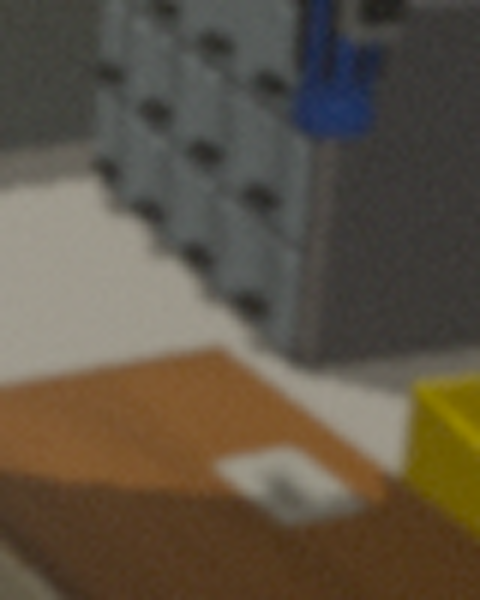

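Run:
```python
from h import *
w=grab_frame("wrist")
c=lambda x,y:(235+(x+.5)/8-.5,160+(y+.5)/8-.5)
for l in([(197,203),(443,187),(450,322),(208,335)],[(108,137),(520,115),(530,388),(130,410)]):
  X=np.array([onz(w,*c(*q),.12) for q in l]);print(X.mean(0).round(4)); e=X[1]-X[0];print(np.degrees(np.arctan2(e[1],e[0])), np.linalg.norm(e))
print("tip at predicted z",onz(w,*c(315,334),.170))
plan([.697,-.05,.296],-80)
```

```text
[ 0.6956 -0.05    0.12  ]
-76.3434778360464 0.03143735313949968
[ 0.6953 -0.0497  0.12  ]
-77.04229791367851 0.052229139323141396
tip at predicted z [ 0.69827513 -0.04857273  0.17      ]
clk 11.5 pos [ 0.6976 -0.0495  0.2961] F [-0.8  0.1 -2.4] w 0.0267 q [-0.41  0.71  0.75  1.32 -0.48  1.29 -1.06]
jaw yaw -80.1 toolx [ 1.e-04  1.e-04 -1.e+00]
turn opt 179.9
turn opt -0.1
shift mm [0.1 0.3 0.7]
```

```bash
python3 -m pendant '[[0,0.3,2.1,0],[15,0,0,0],[15,0,0,0],[10,0,0,0],[0,0,0,0],[0,0,0,0]]'
python3 - <<'E'
from h import *
plan([.6957,-.05,.196],-80)
w=grab_frame("wrist"); s=grab_frame("scene"); crop(w,235,160,80,70,8,"c10.png"); crop(s,195,190,70,60,8,"c11.png")
E
```

```text
clock: 12.25
position: [0.6958, -0.0502, 0.2564]
tool_rot: [2.574, 1.57, -0.395]
force: [0.6, 0.2, -2.1]
grip_width: 0.0263
clk 12.25 pos [ 0.6958 -0.0502  0.2564] F [ 0.6  0.2 -2.1] w 0.0263 q [-0.41  0.73  0.73  1.38 -0.5   1.21 -1.04]
jaw yaw -80.09 toolx [ 4.e-04 -2.e-04 -1.e+00]
turn opt 179.91
turn opt -0.09
shift mm [60.4 -0.2  0. ]
```

View pics/c10.png

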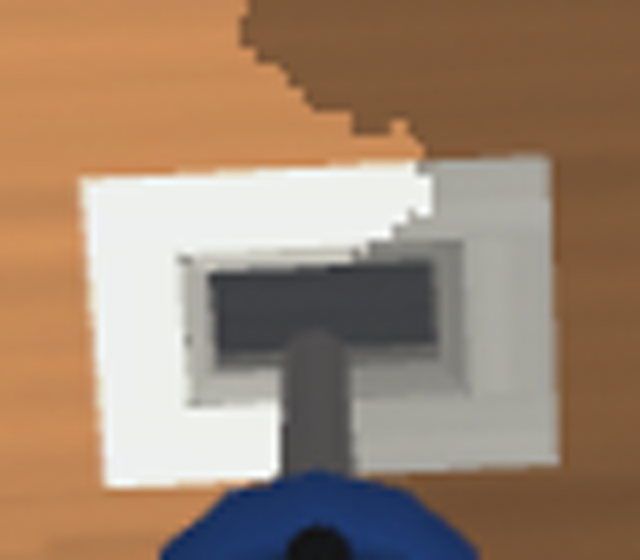

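View pics/c11.png

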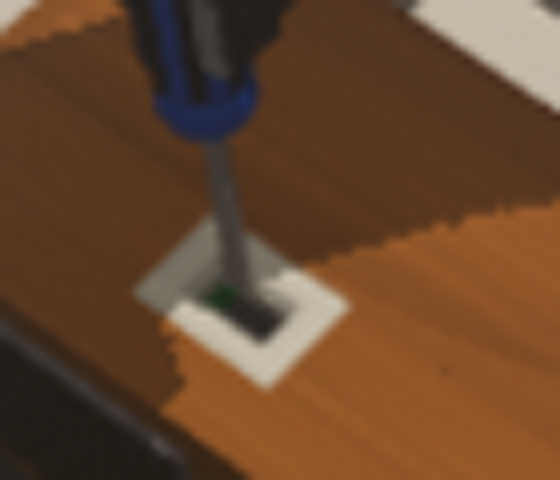

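```bash
python3 -m pendant '[[10,0,0,0],[10,0,0,0],[0,0,0,0]]'
python3 -m pendant '[[8,0,0,0],[8,0,0,0],[0,0,0,0]]'
```

```text
clock: 12.72
position: [0.6951, -0.0499, 0.2349]
tool_rot: [-0.195, 1.569, 3.119]
force: [-0.3, -0.0, -0.7]
grip_width: 0.0264
clock: 13.1
position: [0.6953, -0.05, 0.2193]
tool_rot: [-0.169, 1.57, -3.137]
force: [0.4, -0.2, -0.9]
grip_width: 0.0268
```

```bash
python3 -m pendant '[[8,0,0,0],[8,0,0,0],[7,0,0,0],[0,0,0,0],[0,0,0,0]]'
python3 - <<'E'
from h import *
plan([.6957,-.05,.196],-80)
d=grab_frame("side");crop(d,240,170,150,120,5,"c12.png")
E
```

```text
clock: 13.72
position: [0.6958, -0.0501, 0.1974]
tool_rot: [2.871, 1.57, -0.098]
force: [0.9, 0.5, 4.2]
grip_width: 0.0263
clk 13.725 pos [ 0.6958 -0.0501  0.1974] F [0.9 0.5 4.2] w 0.0263 q [-0.4   0.78  0.7   1.44 -0.53  1.11 -1.01]
jaw yaw -80.09 toolx [ 7.e-04 -1.e-04 -1.e+00]
turn opt 179.91
turn opt -0.09
shift mm [ 1.4 -0.2  0.1]
```

View pics/c12.png

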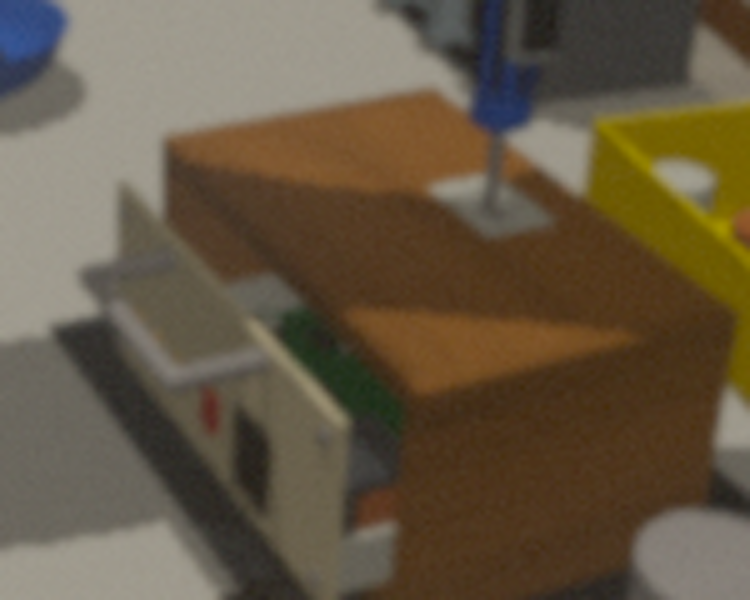

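The catch has let go. The side crop shows the panel standing out with a gap behind it, while the driver is still down in the slot. Next I'll withdraw it and carry it back to the rack.

```bash
python3 -m pendant '[[-8,0,0,0],[-15,0,0,0],[-18,0,0,0],[-20,0,0,0],[-20,0,0,0],[-18,0,0,0],[0,0,0,0]]'
python3 - <<'E'
from h import *
plan([.5653,-.3465,.296],-80)
E
```

```text
clock: 14.65
position: [0.6961, -0.0503, 0.2976]
tool_rot: [2.945, 1.569, -0.024]
force: [0.7, -0.3, -1.4]
grip_width: 0.0267
clk 14.65 pos [ 0.6961 -0.0503  0.2976] F [ 0.7 -0.3 -1.4] w 0.0267 q [-0.42  0.7   0.75  1.33 -0.48  1.29 -1.06]
jaw yaw -80.09 toolx [ 2.1e-03 -1.0e-04 -1.0e+00]
turn opt 179.91
turn opt -0.09
shift mm [  1.4 269.  180.2]
```

```bash
python3 -m pendant '[[0,15,10,0],[0,30,20,0],[0,35,24,0],[0,35,24,0],[0,35,24,0],[0,35,24,0],[0,35,24,0],[0,30,20,0],[0,19,10,0],[0,0,0,0],[0,0,0,0],[0,0,0,0]]'
python3 - <<'E'
from h import *
plan([.5653,-.3465,.235],-80)
w=grab_frame("wrist");d=grab_frame("side");crop(w,225,140,100,100,6,"c13.png");crop(d,270,190,110,160,4,"c14.png")
E
```

```text
clock: 16.15
position: [0.5649, -0.3452, 0.2958]
tool_rot: [-1.231, 1.57, 2.085]
force: [0.7, -0.1, -0.5]
grip_width: 0.0264
clk 16.15 pos [ 0.5649 -0.3452  0.2958] F [ 0.7 -0.1 -0.5] w 0.0264 q [ 0.02  0.64  0.75  1.44 -0.44  1.24 -0.58]
jaw yaw -80.02 toolx [-3.e-04  4.e-04 -1.e+00]
turn opt 179.98
turn opt -0.02
shift mm [60.8  1.4 -0.2]
```

View pics/c13.png

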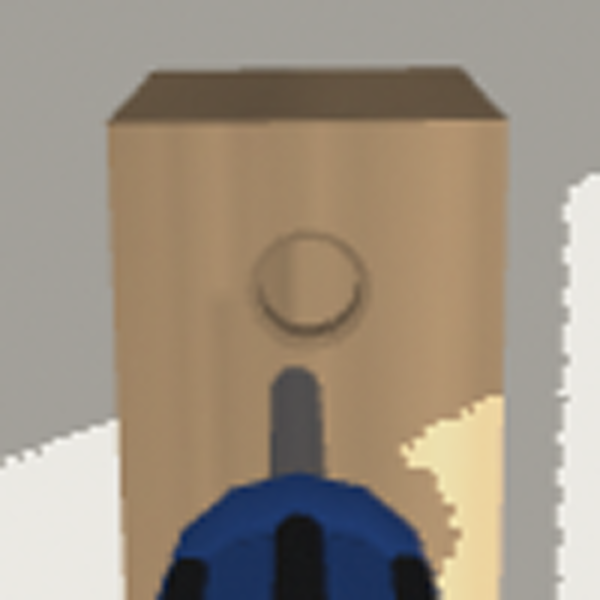

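View pics/c14.png

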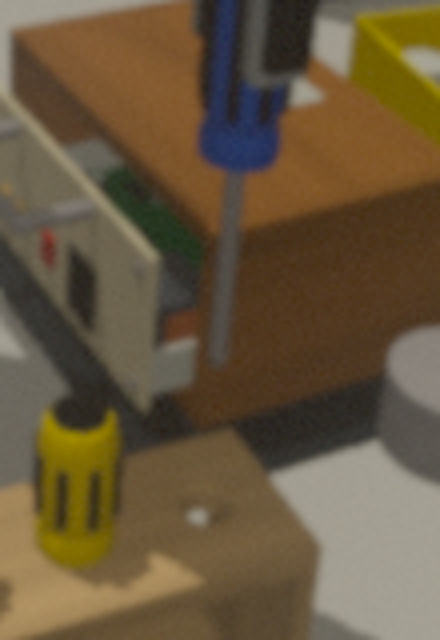

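```bash
python3 -m pendant '[[0,1.4,-0.3,0],[15,0,0,0],[20,0,0,0],[15,0,0,0],[5,0,0,0],[0,0,0,0],[0,0,0,0]]'
python3 - <<'E'
from h import *
plan([.5653,-.3465,.142],-80)
w=grab_frame("wrist");crop(w,225,140,100,100,6,"c15.png")
E
```

```text
clock: 17.12
position: [0.5653, -0.3476, 0.2417]
tool_rot: [2.427, 1.57, -0.542]
force: [-0.2, 0.1, -1.5]
grip_width: 0.0265
clk 17.125 pos [ 0.5653 -0.3476  0.2417] F [-0.2  0.1 -1.5] w 0.0265 q [ 0.04  0.68  0.72  1.5  -0.48  1.14 -0.55]
jaw yaw -80.09 toolx [ 7.e-04 -4.e-04 -1.e+00]
turn opt 179.91
turn opt -0.09
shift mm [99.7 -1.1 -0.1]
```

View pics/c15.png

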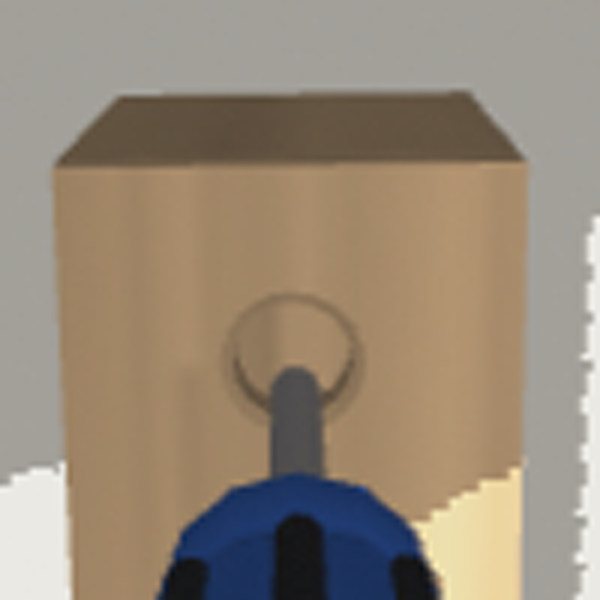

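```bash
python3 -m pendant '[[10,-0.7,0,0],[15,0,0,0],[20,0,0,0],[20,0,0,0],[15,0,0,0],[10,0,0,0],[5,0,0,0],[0,0,0,0]]'
python3 -m pendant '[[2,0,0,0],[1.5,0,0,0],[0,0,0,0],[0,0,0,0]]'
```

```text
clock: 18.18
position: [0.5651, -0.3468, 0.1461]
tool_rot: [1.65, 1.571, -1.319]
force: [-0.0, 0.9, -0.3]
grip_width: 0.0263
clock: 18.68
position: [0.565, -0.3467, 0.1427]
tool_rot: [2.409, 1.571, -0.559]
force: [-0.2, -1.2, -1.2]
grip_width: 0.0265
```

```bash
python3 -m pendant '[[1,0,0,0],[0,0,0,0],[0,0,0,0]]'
python3 -m pendant '[[0,0,0,0],[0,0,0,0],[0,0,0,0],[0,0,0,0],[0,0,0,0],[0,0,0,0]]' 1 40
python3 -m pendant '[[-8,0,0,0],[-20,0,0,0],[-30,0,0,0],[-30,0,0,0],[-30,0,0,0],[-20,0,0,0],[-20,0,0,0],[0,0,0,0],[0,0,0,0]]'
python3 - <<'E'
from h import *
plan([.565,-.1,.3],-80)
for n in("wrist","scene","side"):
  f=grab_frame(n); cv2.imwrite(f"pics/{n}6.png",f["img"][:,:,::-1])
E
```

```text
clock: 19.05
position: [0.565, -0.3467, 0.1416]
tool_rot: [-0.625, 1.571, 2.69]
force: [0.3, 0.9, -1.4]
grip_width: 0.0261
clock: 19.8
position: [0.565, -0.3467, 0.1416]
tool_rot: [0.133, 1.571, -2.836]
force: [-0.4, -0.4, 0.7]
grip_width: 0.0852
clock: 20.92
position: [0.5648, -0.3466, 0.2997]
tool_rot: [-2.01, 1.571, 1.305]
force: [0.4, -0.1, 0.1]
grip_width: 0.0853
clk 20.925 pos [ 0.5648 -0.3466  0.2997] F [ 0.4 -0.1  0.1] w 0.0853 q [ 0.02  0.64  0.75  1.43 -0.44  1.25 -0.58]
jaw yaw -80.09 toolx [ 0.e+00  2.e-04 -1.e+00]
turn opt 179.91
turn opt -0.09
shift mm [  -0.3 -242.8  -43. ]
```

View pics/wrist6.png

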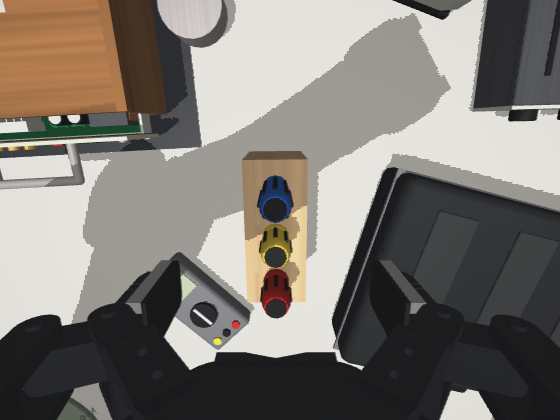

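View pics/side6.png

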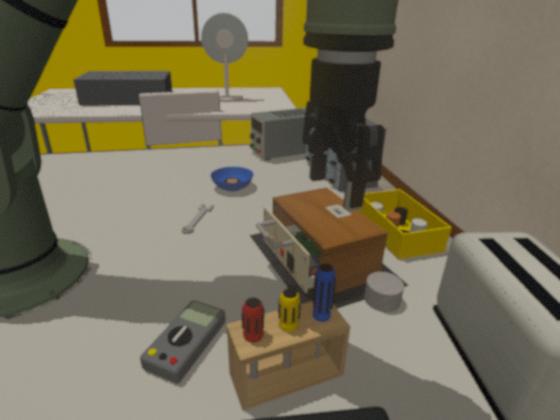

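View pics/scene6.png

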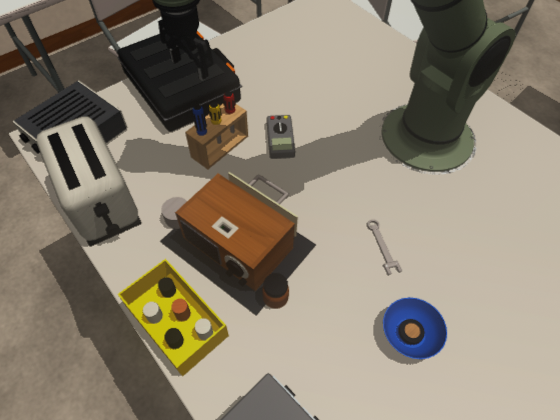

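The driver is standing in its hole again: in the wrist view its top is at (275,207). Next is the handle, which I'll hook with shut fingers.

Run:
```python
from h import *
plan([.5446,-.0845,.25],-77.3)
s=grab_frame("scene");d=grab_frame("side"); crop(s,215,160,100,80,8,"c16.png");crop(d,240,190,100,110,7,"c17.png")
```

```text
clk 21.075 pos [ 0.5648 -0.3465  0.2991] F [ 0.5 -1.  -0.8] w 0.0852 q [ 0.02  0.64  0.75  1.43 -0.44  1.25 -0.58]
jaw yaw -80.09 toolx [-8.e-04  4.e-04 -1.e+00]
turn opt 177.21
turn opt -2.79
shift mm [  49.2 -260.   -37.9]
```

View pics/c16.png

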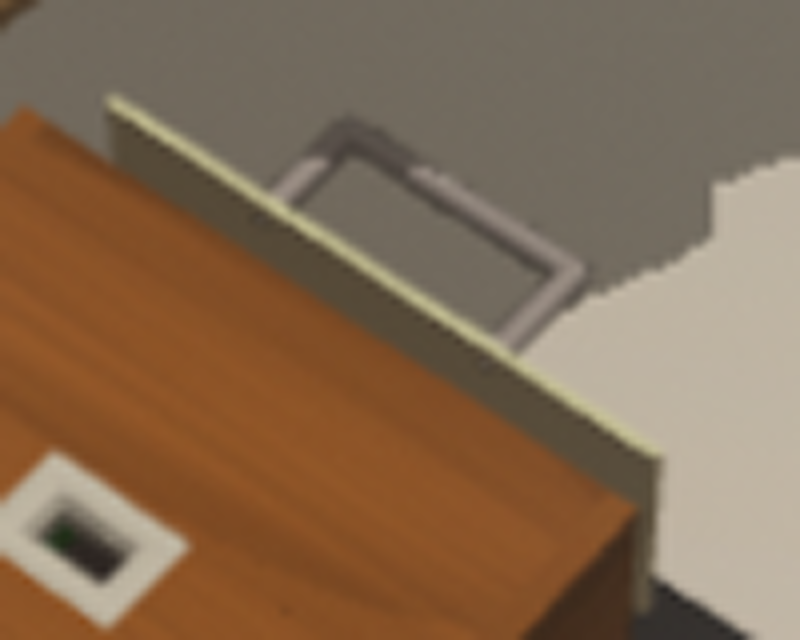

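View pics/c17.png

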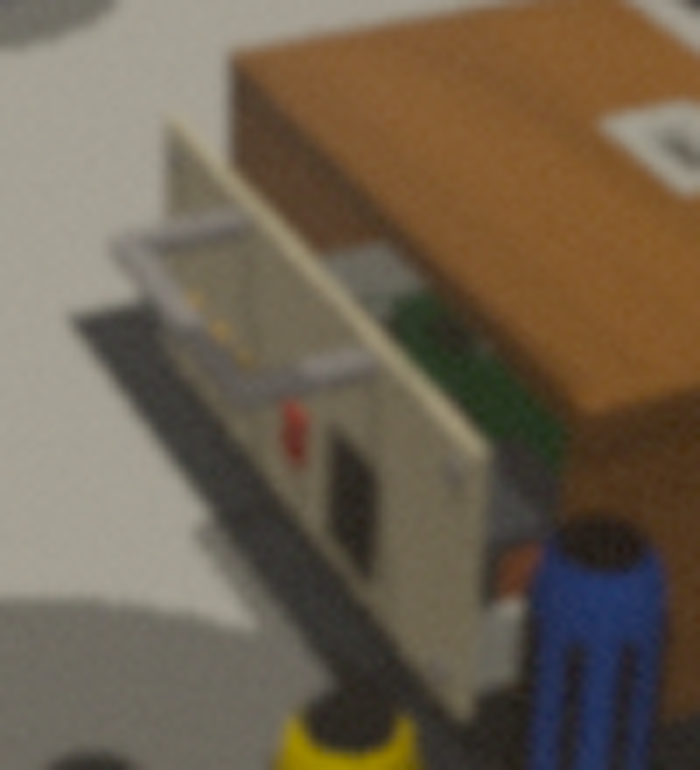

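```bash
python3 -m pendant '[[0,0,0,-2.8],[5,-25,-3,0],[5,-35,-5,0],[5,-35,-5,0],[5,-35,-5,0],[5,-35,-5,0],[5,-35,-5,0],[5,-30,-5,0],[5,-20,-5,0],[9,-10,0,0],[0,0,0,0],[0,0,0,0]]' -1 40
python3 - <<'E'
from h import *
plan([.5446,-.0845,.25],-77.3)
c=lambda x,y,x0,y0,k:(x0+(x+.5)/k-.5,y0+(y+.5)/k-.5)
s=grab_frame("scene");d=grab_frame("side");w=grab_frame("wrist")
for q in((350,130),(575,275)): print("bar s",onz(s,*c(*q,215,160,8),.098))
for q in((130,248),(235,390)): print("bar d",onz(d,*c(*q,240,190,7),.098))
cv2.imwrite("pics/wrist7.png",w["img"][:,:,::-1])
E
```

```text
clock: 22.68
position: [0.5448, -0.0858, 0.2507]
tool_rot: [1.572, 1.57, -1.349]
force: [-0.2, -0.9, 0.3]
grip_width: -0.0002
clk 22.675 pos [ 0.5448 -0.0858  0.2507] F [-0.2 -0.9  0.3] w -0.0002 q [-0.49  0.49  0.77  1.8  -0.39  1.01 -0.92]
jaw yaw -77.35 toolx [ 1.e-04 -5.e-04 -1.e+00]
turn opt 179.95
turn opt -0.05
shift mm [ 0.7 -1.3 -0.1]
bar s [ 0.5361198  -0.13444525  0.098     ]
bar s [ 0.51624707 -0.04566141  0.098     ]
bar d [ 0.51629243 -0.04448471  0.098     ]
bar d [ 0.53308095 -0.12945168  0.098     ]
```

View pics/wrist7.png

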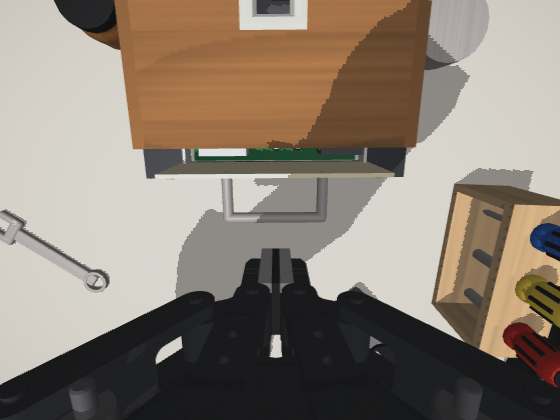

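Run:
```python
from h import *
w=grab_frame("wrist")
b=onz(w,275.5,217,.098);print(b, onz(w,228,217,.098),onz(w,323,217,.098),"panel top",onz(w,275,177,.12),onz(w,275,177,.125))
t=b+.0225*np.array([np.cos(np.radians(12.7)),np.sin(np.radians(12.7)),0]);print(t)
for z in(.14,.085): plan([*t[:2],z],-77.3)
print(proj(w,[*t[:2],.098]))
```

```text
[ 0.52413969 -0.0905996   0.098     ] [ 0.51402329 -0.04549817  0.098     ] [ 0.5342531  -0.13568771  0.098     ] panel top [ 0.56591264 -0.08080069  0.12      ] [ 0.56672827 -0.08062833  0.125     ]
[ 0.54608922 -0.08565306  0.098     ]
clk 22.875 pos [ 0.5449 -0.0853  0.2508] F [-0.6 -0.2 -0.9] w -0.0004 q [-0.5   0.49  0.77  1.8  -0.39  1.01 -0.92]
jaw yaw -77.34 toolx [ 3.e-04 -1.e-04 -1.e+00]
turn opt 179.96
turn opt -0.04
shift mm [110.8   0.5  -1.1]
clk 22.875 pos [ 0.5449 -0.0853  0.2508] F [-0.6 -0.2 -0.9] w -0.0004 q [-0.5   0.49  0.77  1.8  -0.39  1.01 -0.92]
jaw yaw -77.34 toolx [ 3.e-04 -1.e-04 -1.e+00]
turn opt 179.96
turn opt -0.04
shift mm [165.8   0.5  -1.1]
[275.4728181  194.40137527]
```

```bash
python3 -m pendant '[[15,0.5,-1.5,0],[25,0,0,0],[30,0,0,0],[25,0,0,0],[15,0,0,0],[0,0,0,0],[0,0,0,0]]'
python3 - <<'E'
from h import *
plan([.5465,-.0855,.085],-77.3)
w=grab_frame("wrist");d=grab_frame("side");s=grab_frame("scene")
cv2.imwrite("pics/wrist8.png",w["img"][:,:,::-1]);crop(d,230,150,120,120,6,"c18.png");crop(s,215,120,100,100,6,"c19.png")
E
```

```text
clock: 23.75
position: [0.5468, -0.0851, 0.1412]
tool_rot: [2.78, 1.57, -0.14]
force: [-0.0, 0.3, 0.1]
grip_width: 0.0002
clk 23.75 pos [ 0.5468 -0.0851  0.1412] F [-0.   0.3  0.1] w 0.0002 q [-0.41  0.63  0.66  1.9  -0.52  0.8  -0.81]
jaw yaw -77.3 toolx [ 9.e-04 -1.e-04 -1.e+00]
turn opt 0.0
turn opt -180.0
shift mm [56.2  0.3  0.5]
```

View pics/wrist8.png

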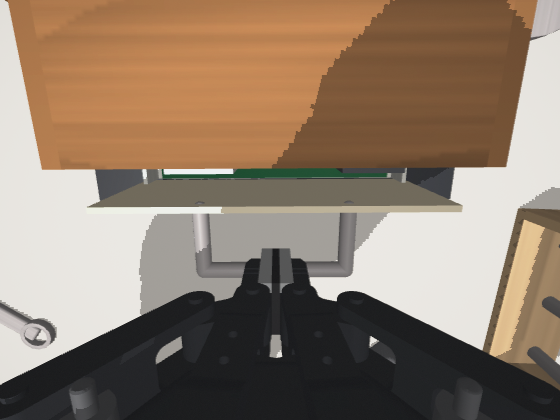

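View pics/c18.png

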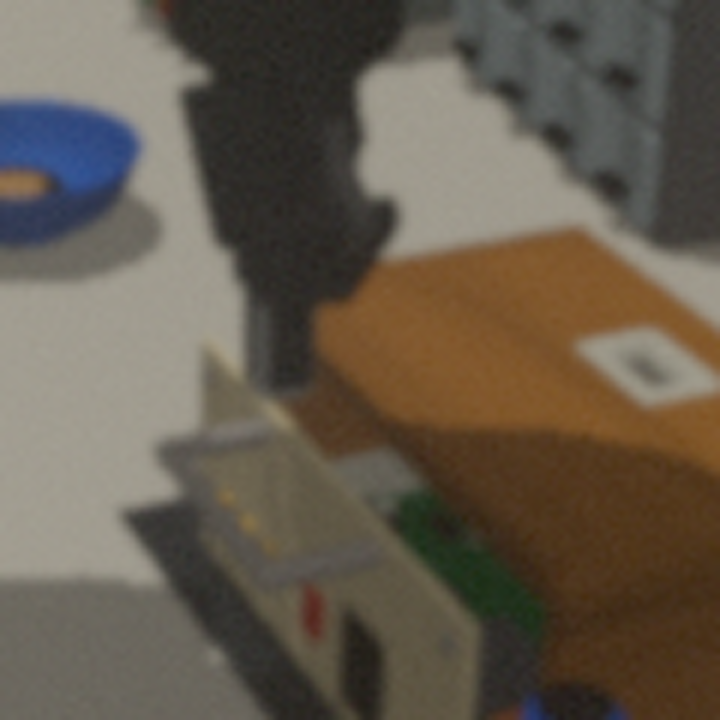

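View pics/c19.png

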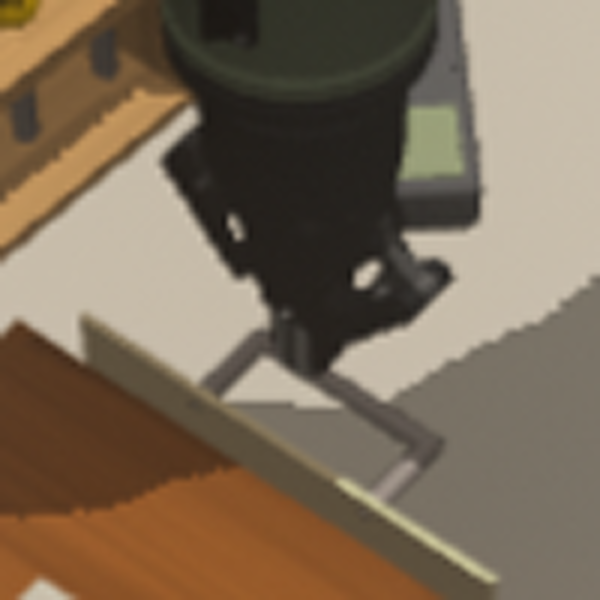

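Run:
```python
from h import *
w=grab_frame("wrist")
u=np.array([np.cos(np.radians(12.7)),np.sin(np.radians(12.7)),0])
p=bot.observe()["position"]
b=onz(w,275,269,.098);q=onz(w,275,211,.12)
print("bar",b,"panel",q,"along-x rel to TCP mm: bar",1000*(b-p)@u,"panel(z.12)",1000*(q-p)@u, proj(w,p))
```

```text
bar [ 0.5240469  -0.09011215  0.098     ] panel [ 0.56772109 -0.08033379  0.12      ] along-x rel to TCP mm: bar -23.292179966892373 panel(z.12) 21.463236697951505 [274.39333487 264.6449351 ]
```

```bash
python3 -m pendant '[[10,0,0,0],[12,0,0,0],[12,0,0,0],[0,0,0,0]]'
python3 -m pendant '[[10,0,0,0],[10,0,0,0],[3,0,0,0],[0,0,0,0]]'
```

```text
clock: 24.45
position: [0.5458, -0.0849, 0.1054]
tool_rot: [-0.162, 1.569, -3.082]
force: [0.1, 0.3, -0.5]
grip_width: 0.0003
clock: 24.95
position: [0.5463, -0.0849, 0.0834]
tool_rot: [-0.234, 1.57, 3.13]
force: [-0.2, -0.8, -0.4]
grip_width: 0.0001
```

```bash
python3 -m pendant '[[0,0,4,0],[0,0,6,0],[0,0,8,0],[0,0,8,0],[0,0,8,0],[0,0,8,0],[0,0,8,0],[0,0,5,0],[0,0,0,0]]'
python3 -m pendant '[[0,0,3,0],[0,0,0,0],[0,0,0,0]]'
```

```text
clock: 26.08
position: [0.4921, -0.0969, 0.0835]
tool_rot: [-0.602, 1.57, 2.761]
force: [0.7, -0.3, 1.3]
grip_width: -0.0004
clock: 26.45
position: [0.4897, -0.0976, 0.0835]
tool_rot: [-0.211, 1.57, -3.131]
force: [0.8, -0.8, -0.1]
grip_width: 0.0002
```

```bash
python3 -m pendant '[[0,0,2,0],[0,0,2,0],[0,0,0,0]]'
python3 -m pendant '[[0,0,2,0],[0,0,1,0],[0,0,0,0]]'
python3 -m pendant '[[0,0,2,0],[0,0,0,0]]'
python3 - <<'E'
from h import *
plan([.5,-.1,.25])
d=grab_frame("side");cv2.imwrite("pics/side9.png",d["img"][:,:,::-1])
E
```

```text
clock: 26.82
position: [0.4857, -0.0985, 0.0836]
tool_rot: [-0.334, 1.571, 3.029]
force: [-0.2, -0.3, -0.7]
grip_width: -0.0
clock: 27.2
position: [0.485, -0.0988, 0.0838]
tool_rot: [2.818, 1.567, -0.101]
force: [13.1, 3.6, -8.4]
grip_width: -0.0004
clock: 27.45
position: [0.4848, -0.0988, 0.084]
tool_rot: [2.825, 1.564, -0.093]
force: [23.7, 5.8, -17.6]
grip_width: -0.0005
clk 27.45 pos [ 0.4848 -0.0988  0.084 ] F [ 23.7   5.8 -17.6] w -0.0005 q [-0.33  0.63  0.56  2.08 -0.6   0.59 -0.69]
jaw yaw -77.19 toolx [ 6.5e-03 -6.0e-04 -1.0e+00]
shift mm [-165.9    4.9  -15.5]
```

View pics/side9.png

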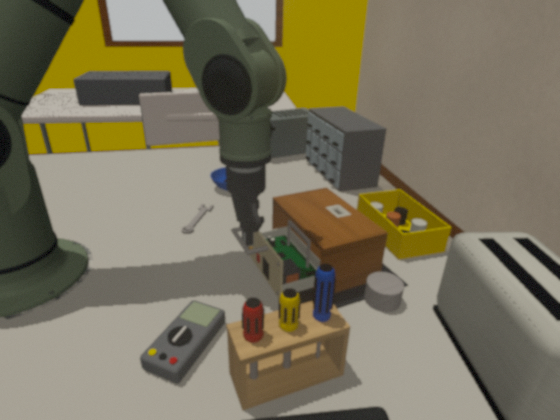

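It has reached the stop: the force rises and the chassis is out. I'll back off into the gap and lift away.

```bash
python3 -m pendant '[[0,0,-6,0],[0,0,-6,0],[0,0,0,0],[0,0,0,0]]'
python3 -m pendant '[[-10,0,0,0],[-15,0,0,0],[-25,0,0,0],[-30,0,0,0],[-35,0,0,0],[-35,0,0,0],[-20,0,0,0],[0,0,0,0],[0,0,0,0]]'
python3 - <<'E'
from h import *
plan([.5,-.1,.25])
for n in("wrist","scene","side"):
  f=grab_frame(n); cv2.imwrite(f"pics/{n}10.png",f["img"][:,:,::-1])
E
```

```text
clock: 28.0
position: [0.4924, -0.0971, 0.0835]
tool_rot: [-0.04, 1.57, -2.96]
force: [-0.4, 1.2, -0.3]
grip_width: -0.0003
clock: 29.12
position: [0.4925, -0.0968, 0.2535]
tool_rot: [-1.277, 1.57, 2.087]
force: [0.5, 0.8, -0.9]
grip_width: 0.0
clk 29.125 pos [ 0.4925 -0.0968  0.2535] F [ 0.5  0.8 -0.9] w 0.0 q [-0.54  0.4   0.82  1.92 -0.35  0.97 -0.91]
jaw yaw -77.28 toolx [-2.e-04  3.e-04 -1.e+00]
shift mm [ 3.5  4.8 -6.6]
```

View pics/wrist10.png

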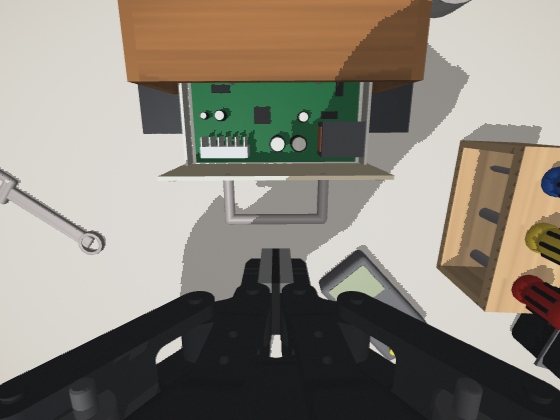

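View pics/scene10.png

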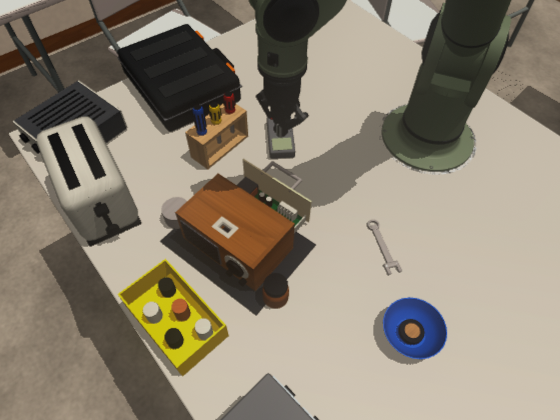

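View pics/side10.png

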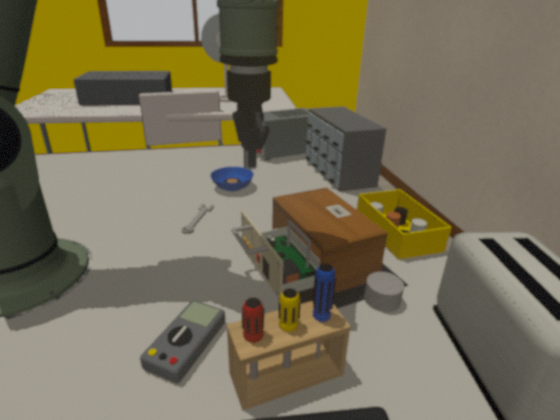

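Run:
```python
from h import *
w=grab_frame("wrist"); s=grab_frame("scene"); d=grab_frame("side")
b=onz(w,275.5,219,.098); c=np.array([.664,-.0575,0]); u=np.array([np.cos(np.radians(12.7)),np.sin(np.radians(12.7)),0])
print("bar",b,"travel mm",-1000*(b-c)@u-119)
crop(d,280,250,90,120,5,"c20.png")
# driver handle colour blob before/after
for n,f in(("scene",s),("side",d)):
  o=cv2.imread(f"pics/{n}0.png")
  for im in(o,f["img"][:,:,::-1].copy()):
    h=cv2.cvtColor(im,cv2.COLOR_BGR2HSV); m=cv2.inRange(h,(105,120,50),(130,255,255))
    x0,y0,x1,y1=(180,95,215,140) if n=="scene" else (300,255,345,330)
    ys,xs=np.nonzero(m[y0:y1,x0:x1]);print(n,xs.mean()+x0,ys.mean()+y0,len(xs))
```

```text
bar [ 0.46877336 -0.102674    0.098     ] travel mm 81.38165919384005
scene 199.23809523809524 117.86507936507937 126
scene 199.30708661417322 118.26771653543307 127
side 323.24407582938386 290.27251184834125 422
side 323.0907258064516 290.4133064516129 496
```

View pics/c20.png

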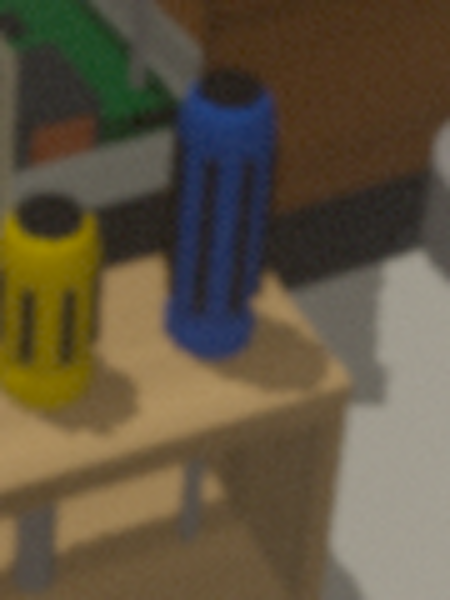

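The driver is upright with its handle down on the board. The chassis reads about 80 mm out, and the gripper is clear of everything.

```bash
python3 -c "
from workcell import job_done
print(job_done())"
```

```text
the job is handed in; nothing more can be done
None
```

The job is done and handed in at about 29.5 s of the 72 s allowed. I gripped the blue screwdriver in the rack and pushed it about 49 mm down through the slot, and the catch let the chassis go. I then put the driver back in its own hole and hooked the handle with shut fingers to draw the chassis out to its stop.

**Last checks:**
- **Chassis:** the handle bar measured 81 mm of travel, against a stop at 80 mm, so within the camera error. At the stop the pull force rose to about 24 N along x (about 30 N in all).
- **Driver:** it stands upright with its handle down on the board. Its blue blob is within about 0.5 px of where it was at the start in both fixed views.
- **Other things:** nothing else looked moved in the last pictures, though I did not measure each one.
- **Gripper:** its tip is at z = 0.25 m, touching nothing, and the force reads about zero.

No check failed. The slot position differed by about 2 mm between the wrist camera and the two fixed cameras, so I aimed by the wrist view. The driver went in without touching the sides.

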